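# Gauge the strips and load the 13 mm one in the drilling jig

### The job

Find the 13 mm strip by pinching the three look-alike strips where they stand and reading the finger opening; only that one goes to the jig, the others stay standing in their places. Lower it upright into the jig's channel until it stands on the shoulders, its end about 55 mm short of the red stop block, then slide it along the channel up to the stop's rubber tip and keep it pressed there lightly, at about 8 N, for a second. Be gentle (never over 15 N on the stop, 35 N on the jig), then let go, leaving the strip there at the tip and everything else on the bench undisturbed.

Things in the scene. Friction and masses are not known exactly. Their poses are not given: they have to be found in the camera images.
- strip_a: one of three look-alike pale hardwood strips standing on edge in the rack: 100 mm long (own x), 55 mm high (z), 25 to 80 g. One is 9, one 13, one 17 mm thick (own y); which is which is not told: measure by pinching across the thickness. Origin: centre of its underside. Same end for end
- strip_b: one of three look-alike pale hardwood strips standing on edge in the rack: 100 mm long (own x), 55 mm high (z), 25 to 80 g. One is 9, one 13, one 17 mm thick (own y); which is which is not told: measure by pinching across the thickness. Origin: centre of its underside. Same end for end
- strip_c: one of three look-alike pale hardwood strips standing on edge in the rack: 100 mm long (own x), 55 mm high (z), 25 to 80 g. One is 9, one 13, one 17 mm thick (own y); which is which is not told: measure by pinching across the thickness. Origin: centre of its underside. Same end for end
- rack: plywood rack fixed to the bench, 130 x 235 mm, base 8 mm thick, three grooves along its x at y = -75, 0, +75 mm, each 22 mm wide between lips 10 mm high; a strip stands there with play, its top 63 mm above the bench. Origin: centre of the underside
- jig: drilling jig fixed to the bench: block 220 mm long (x), 80 mm wide (y), 42 mm high, with an open-topped channel along x in the middle of its width, open at the -x end, the red stop in it towards +x. Origin: centre of the underside; +x points along the channel towards the stop
- channel (a point): middle of the channel, at the height of its shoulders, 22 mm above the bench; axes as the jig's. Channel 14.6 mm wide, 20 mm deep down to two narrow shoulders on which a 13 mm strip stands; between them a relief groove 10.6 mm wide, 14 mm deeper, takes thinner ones. The top 4 mm of the mouth flare to 20.6 mm. A seated strip's top is 77 mm above the bench
- stop: red stop block locked in the channel, 30 mm long, 36 mm high, brass knob on top, with an adjusting screw whose black rubber tip (12 mm wide, 24 mm above the shoulders) stands 12 to 32 mm out of its face towards -x: how far differs each time and is not reported. Tip is sprung, 5 N/mm over 5 mm, then rigid. Origin: middle of the face, at shoulder height; axes as the jig's
- hammer: claw hammer lying near the right edge, about 250 mm long, loose; a bystander. Origin: centre of its underside, mid-handle region
- glue: white glue bottle, 52 mm wide, 140 mm tall, at the back, loose; a bystander. Origin: centre of its underside
- tape_roll: roll of pale masking tape lying flat at the back, 90 mm across, 24 mm high, loose; a bystander. Origin: centre of its underside
- tape_small: small yellow roll of tape lying flat between rack and jig, 60 mm across, 18 mm high, loose; a bystander. Origin: centre of its underside
- pin_dish: white china pin dish on the left, 90 mm across, 35 mm high, loose; a bystander. Origin: centre of its underside
- tin: closed tin with yellow label on the left, 70 mm across, 90 mm high, loose; a bystander. Origin: centre of its underside
- offcut: offcut of wood 70 x 45 x 20 mm at the back, loose; a bystander. Origin: centre of its underside
Things that resemble listed ones, but are neither listed nor needed, are in the scene too. What is shaped like the strip_a but yellow is not meant.

How it is judged:
By the outcome, as a careful person would: the job done as asked, in the order asked, and still so for the second after the job is handed in, with the robot touching nothing.
It also fails if it takes over 72 s, if anything falls off the work surface, if the arm or the gripper's body presses on something with over 40 N, if the wrist force passes 120 N, or if a joint passes its speed limit or range.

### The arm

A 6-joint arm with a two-finger parallel gripper is mounted at the origin on the work surface. World frame = base frame: x ahead of the robot, y to its left, z up, the work surface at z = 0. Lengths are in m, angles in rad, forces in N, time in s.
With the tool pointing down it reaches from about 0.3 to 0.825 m from the base axis. Payload 5.4 kg.
Tool frame: the origin (TCP) lies at the very end of the fingers, on their centre line; the grasp point (between the pads) lies 19 mm behind it; z points along the fingers, y is the line along which they close (so a half turn about z gives the same grasp; the last joint's range is limited). The gripper opens to 92 mm and grips with 3 to 60 N. Pads are 20 mm wide; open, the fingers measure 128 mm over their backs; the gripper's body (75 mm by 189 mm) begins 69 mm behind the grasp point.
Start: joints at [0.986, 0.158, 1.597, -0, 1.386, -0.21], TCP at [0.211, 0.535, 0.193] pointing down, gripper open.
Joint ranges: [-2.91, 2.91], [-0.94, 2.29], [0.18, 2.7], [-1.29, 4.43], [0.17, 2.64], [-3, 3]. Speed limits (rad/s): [2.57, 2.57, 3.14, 3.14, 3.14, 3.14].

### API

Orientations are given as a rotation vector (axis times angle).
In Python, from workcell import bot gives the robot as it stands. Calls block until the motion is done:
- bot.goto(position, orientation): joint-space move of the TCP to a pose.
- bot.line_to(position, rot=None, max_speed=0.15): straight line of the TCP; rot=None keeps the orientation; max_speed is the mean speed in m/s.
- bot.set_joints(angles): joint-space move.
- bot.set_gripper(opening, newtons=None): opening from 0.0 (shut) to 1.0 (fully open); newtons is the grip in N (None keeps the last); returns when the fingers have stopped.
- bot.hold(seconds).
- bot.inverse_kinematics(position, orientation): joint angles nearest the present ones, or None.
- bot.read_camera(name): name is "side" or "top" or "wrist"; returns a dict with "pixels" (384x512x3 uint8, blue, green, red), "fx", "fy", "cx", "cy" (pixels), "R" (3x3) and "t" (3): a world point X has camera coordinates R X + t. Camera axes: x right, y down, z forward; pixel columns grow to the right and rows downward; lengths in m; the calibration is good to about 2 mm. A picture is of the moment at which its call begins. There is no depth.
A pose or a line that the arm cannot do raises bot.MotionError and nothing moves.
- bot.job_done(): hands the job in; it is judged then, once.
Readings, each from a call of its own:
- bot.current_clock(): time.
- bot.current_joints(): joint angles.
- bot.current_joint_vel(): joint speeds.
- bot.current_effort(): joint torques, N m.
- bot.current_ee_pos(): TCP position.
- bot.current_tool_rot(): TCP orientation.
- bot.current_contact_force(): force on the tool from outside, world axes, zero at the start.
- bot.current_ft_torque(): the same for the moment, N m.
- bot.current_opening(): opening from 0.0 (shut) to 1.0 (fully open).
- bot.current_grip_force(): force on a finger pad.
Only numpy, scipy, OpenCV 4.12 (cv2) and the standard library are available. Lean on these libraries where they do the work, as an engineer would, in place of code of your own. Each camera call takes 0.05 s, during which the arm holds its last target. There are 200 camera calls.

## Working session

There is one attempt and no reset: what is moved stays moved. The work goes in short steps, each a Python script; the robot and the scene stay as the last script left them, time stands still between calls to the robot, and variables do not carry over. Pictures are saved under pics/ and viewed, at most 10 in all, crops included, and the job is handed in when it is done.

```bash
mkdir -p pics; ls
python3 - <<'E'
from workcell import bot
import cv2,numpy as np
for n in ("top","side"):
    c=bot.read_camera(n); cv2.imwrite(f"pics/{n}0.png",cv2.resize(c["pixels"],(800,600),interpolation=cv2.INTER_CUBIC))
    print(n,c["fx"],c["cx"],c["cy"],np.round(c["R"],3).tolist(),c["t"])
print(bot.current_clock(),bot.current_tool_rot(),bot.current_contact_force())
E
```

```text
pics
top 490.83297201420896 252.3899484700086 190.13961772464947 [[0.008, -1.0, 0.002], [-0.978, -0.008, -0.208], [0.208, -0.0, -0.978]] [-0.02559307  0.57849972  1.24982553]
side 377.0216255690073 253.98593811084592 186.4443575276717 [[-0.985, -0.17, 0.012], [-0.13, 0.705, -0.697], [0.11, -0.689, -0.717]] [0.54748341 0.10877462 1.21438939]
0.1 [-5.85161483e-01 -3.08596736e+00  2.39470171e-03] [-0.01717385 -0.10997983 -0.19866374]
```

View pics/top0.png

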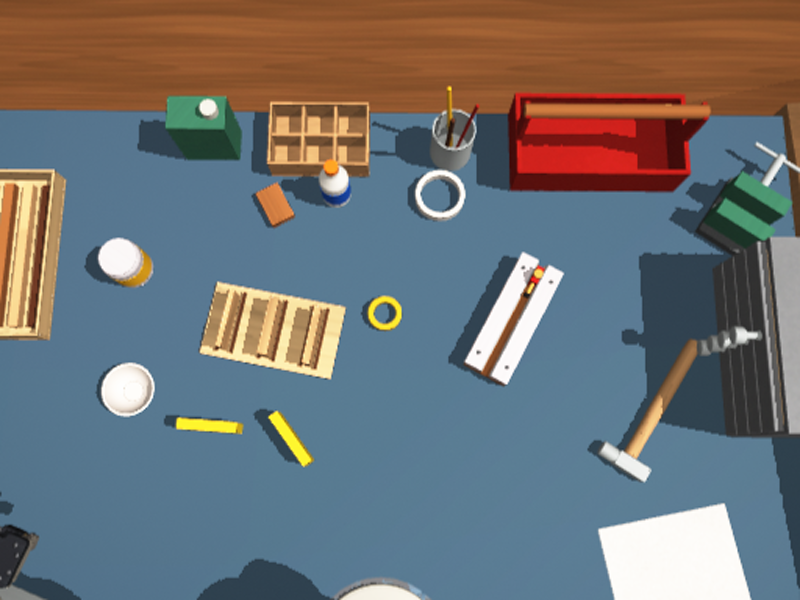

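View pics/side0.png

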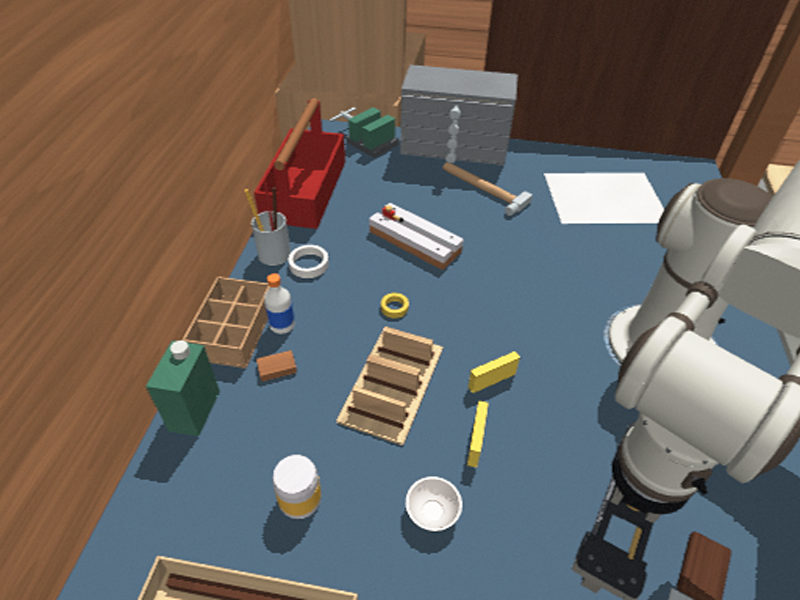

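The top view (800x600) shows the rack with corners at about (217,283), (345,305), (330,378), (201,352). The jig's top face has corners at (521,253), (563,272), (503,384), (465,363), with the stop near its far end at (535,280). I'll enlarge both.

```bash
cat > h.py <<'E'
from workcell import bot
import cv2,numpy as np
from scipy.spatial.transform import Rotation as Rn
def crop(c,x,y,w,h,s): return cv2.resize(c["pixels"][y:y+h,x:x+w],None,fx=s,fy=s,interpolation=cv2.INTER_CUBIC)
def unproj(c,u,v,z):
    d=c["R"].T@np.array([(u-c["cx"])/c["fx"],(v-c["cy"])/c["fy"],1.]); o=-c["R"].T@np.array(c["t"])
    return o+d*(z-o[2])/d[2]
def proj(c,X):
    p=c["R"]@np.array(X)+c["t"]; return np.array([c["fx"]*p[0]/p[2]+c["cx"],c["fy"]*p[1]/p[2]+c["cy"]])
def down(a): # tool pointing down, closing line (tool y) at world angle a
    y=np.array([np.cos(a),np.sin(a),0]); z=np.array([0,0,-1.]); 
    return Rn.from_matrix(np.column_stack([np.cross(y,z),y,z])).as_rotvec()
E
python3 - <<'E'
from h import *
c=bot.read_camera("top")
a=crop(c,125,170,100,85,4);b=crop(c,290,150,80,110,5)
m=np.zeros((550,800,3),np.uint8);m[:340,:400]=a;m[:550,400:]=b
cv2.imwrite("pics/c1.png",m)
E
```

```text
(no output)
```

View pics/c1.png

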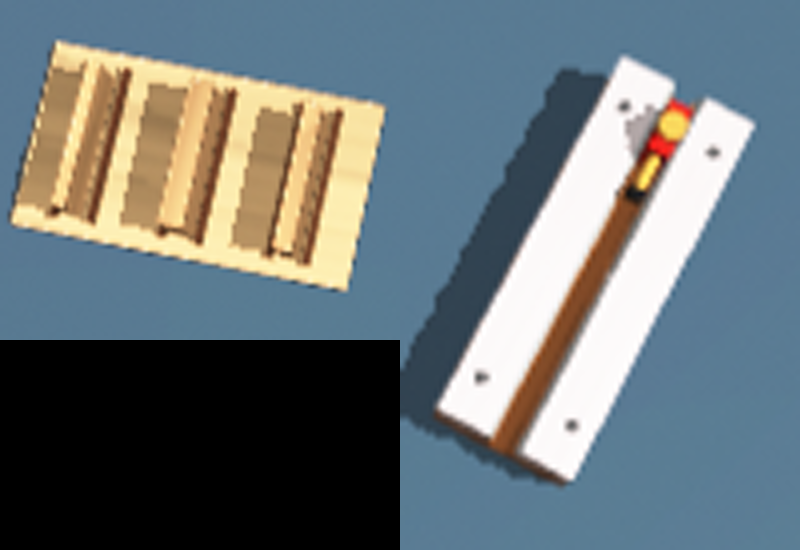

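Run:
```python
from h import *
c=bot.read_camera("top")
r=[unproj(c,125+x/4,170+y/4,.014) for x,y in [(57,41),(385,105),(348,291),(12,225)]]
j=[unproj(c,290+x/5,150+y/5,.042) for x,y in [(222,55),(355,125),(172,483),(37,410)]]
for q in (r,j):
    q=np.array(q);print(q.round(4).tolist(),q.mean(0)); print([round(float(np.linalg.norm(q[i]-q[i-1])),4) for i in range(4)])
    for e in (q[1]-q[0],q[2]-q[1],q[2]-q[3],q[3]-q[0]): print(np.degrees(np.arctan2(e[1],e[0])))
for a,b in (((92,64),(58,212)),((202,80),(173,232)),((309,104),(284,255))):
    p,q=[unproj(c,125+x/4,170+y/4,.063) for x,y in (a,b)]
    print((p+q)/2,np.linalg.norm(p-q),np.degrees(np.arctan2(*(p-q)[1::-1])))
p=[unproj(c,290+x/5,150+y/5,.046) for x,y in [(237,193)]];print("tip",p)
w=bot.read_camera("wrist"); R=Rn.from_rotvec(bot.current_tool_rot()).as_matrix()
print("cam in tool", R.T@(-w["R"].T@np.array(w["t"])-bot.current_ee_pos()), (w["R"]@R).round(3).tolist(), w["fx"])
```

```text
[[0.6142, 0.2934, 0.014], [0.5707, 0.0647, 0.014], [0.4422, 0.0871, 0.014], [0.4853, 0.3169, 0.014]] [0.52810546 0.19054019 0.014     ]
[0.1309, 0.2328, 0.1304, 0.2339]
-100.7655189788093
170.12767184166856
-100.62564590982257
169.6661162216586
[[0.6662, -0.2455, 0.042], [0.6273, -0.3171, 0.042], [0.4315, -0.2127, 0.042], [0.4697, -0.1417, 0.042]] [ 0.54869458 -0.22926662  0.042     ]
[0.2222, 0.0815, 0.2218, 0.0806]
-118.57863662863058
151.94231254015284
-118.29845865729041
152.15294797119773
[0.5374183  0.26622326 0.063     ] 0.1011480260577036 -9.770307761542472
[0.5259525  0.19128596 0.063     ] 0.10305582233878136 -8.3195539323547
[0.51081365 0.11881563 0.063     ] 0.10168482537279527 -7.595530695055329
tip [array([ 0.58792517, -0.25086995,  0.046     ])]
cam in tool [ 0.07769407 -0.0008716  -0.19180341] [[-0.0, 1.0, -0.0], [-0.96, -0.0, -0.279], [-0.279, 0.0, 0.96]] 339.29067557489213
```

The enlargement shows the rack outline (crop corners (57,41), (385,105), (348,291), (12,225)), with strip tops running along (92,64)-(58,212), (202,80)-(173,232) and (309,104)-(284,255). The jig has a mean axis of about -28° and the black tip is at (637,193). Next I'll take a close wrist look above the rack.

Run:
```python
from h import *
a=np.radians(80)
bot.goto([.525,.19,.2],down(a)); bot.set_gripper(.45,5)
w=bot.read_camera("wrist"); np.savez("w1.npz",**{k:w[k] for k in("R","t","fx","fy","cx","cy")})
pts=[proj(w,p) for p in ([.537,.266,.063],[.526,.191,.063],[.511,.119,.063])];print(pts)
u,v=pts[1]; x0=max(0,int(u)-133);y0=max(0,int(v)-90);print(x0,y0)
cv2.imwrite("pics/w1.png",crop(w,x0,y0,266,180,3))
print(bot.current_clock(),bot.current_opening(),bot.current_joints(),bot.current_ee_pos())
```

```text
[array([331.37998345, 170.01133996]), array([255.14651123, 172.1855579 ]), array([181.17806983, 169.98923824])]
122 82
2.8667 0.45428898191978395 [ 1.30735894e-01  1.10142683e-01  1.63529944e+00 -8.39477556e-07
  1.39616480e+00 -1.26543968e+00] [0.52500515 0.18996247 0.19999348]
```

View pics/w1.png

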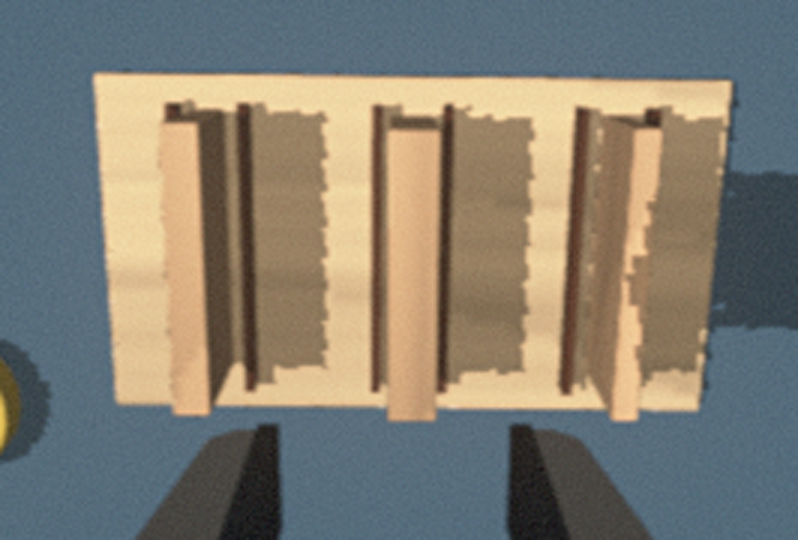

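The wrist crop shows three strip tops with far to near midlines (180,122)-(191,414), (413,130)-(412,419) and (646,128)-(624,419). The apparent widths differ, at about 37, 48 and 28 px. I'll pinch each one to confirm.

```bash
cat > s.py <<'E'
from h import *
w=dict(np.load("w1.npz")); S=[]
for a,b in (((646,128),(624,419)),((413,130),(412,419)),((180,122),(191,414))):
    p,q=[unproj(w,122+x/3,82+y/3,.063) for x,y in (a,b)]
    S.append(((p+q)/2,np.arctan2(*(p-q)[1::-1])+np.pi/2))
E
python3 - <<'E'
from s import *
for c,a in S: print(c,np.degrees(a))
A=np.radians(80)
for i,(c,a) in enumerate(S):
    bot.goto([c[0],c[1],.12 if i==0 else .105],down(a)) if i==0 else bot.line_to([c[0],c[1],.1],down(a),.2)
    bot.line_to([c[0],c[1],.037],None,.1)
    f0=bot.current_contact_force()
    bot.set_gripper(0,4)
    print(i,bot.current_opening()*92,bot.current_grip_force(),bot.current_contact_force()-f0,bot.current_clock())
    if i<2:
        bot.set_gripper(.45,4); bot.line_to([c[0],c[1],.1],None,.2)
w=bot.read_camera("top");cv2.imwrite("pics/p1.png",crop(w,115,160,120,110,5))
E
```

```text
[0.54261635 0.26751902 0.063     ] 259.5752427602045
[0.53006688 0.19469502 0.063     ] 260.0979215900313
[0.51480383 0.12088618 0.063     ] 258.82463247715526
0 8.91227430657091 3.9959654957056046 [ 0.95120173 -0.41854196 -0.90300275] 7.1917
1 16.898660135475982 3.9988401532173157 [-0.30702471  0.24961163  1.75929378] 10.075
2 12.968448002459507 3.99445541203022 [-0.96938454 -0.48208213  2.41795073] 12.9167
```

View pics/p1.png

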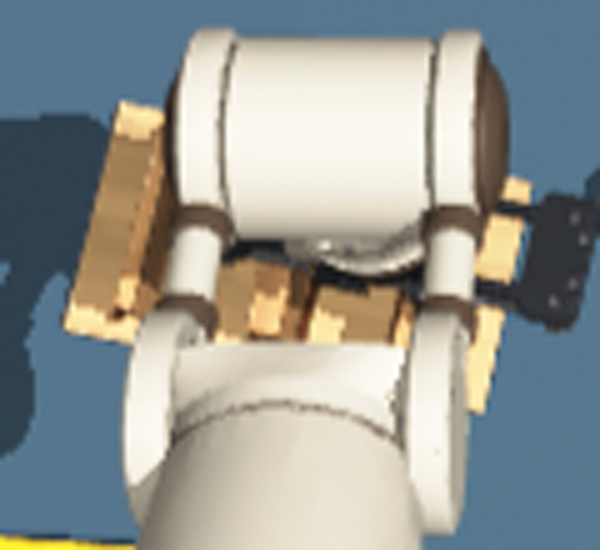

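The openings read 8.9, 16.9 and 13.0 mm, so the third strip (right groove, still pinched) is the 13 mm one. The picture shows the arm covering the rack and the left strip still in place. I'll lift it and look from above the jig.

Run:
```python
from s import *
c,a=S[2]
bot.set_gripper(0,25)
p=bot.current_ee_pos(); f0=bot.current_contact_force()
bot.line_to([p[0],p[1],.15],None,.15)
print(bot.current_contact_force()-f0,bot.current_opening()*92)
bot.goto([.513,-.211,.165],down(np.radians(242.1)))
w=bot.read_camera("wrist"); np.savez("w2.npz",**{k:w[k] for k in("R","t","fx","fy","cx","cy")})
cv2.imwrite("pics/w2.png",cv2.resize(w["pixels"],(800,600),interpolation=cv2.INTER_CUBIC))
cv2.imwrite("w2raw.png",w["pixels"])
print(bot.current_clock(),bot.current_ee_pos(),bot.current_contact_force(),bot.current_joints())
```

```text
[ 0.5652714   0.39651305 -6.22203576] 12.110133046741696
15.3917 [ 0.51322869 -0.20965561  0.16472078] [-0.00898598  0.58232122 -0.65789336] [-6.06043062e-01  1.28073135e-01  1.68658281e+00  3.81537483e-04
  1.32755320e+00  1.44982337e+00]
```

View pics/w2.png

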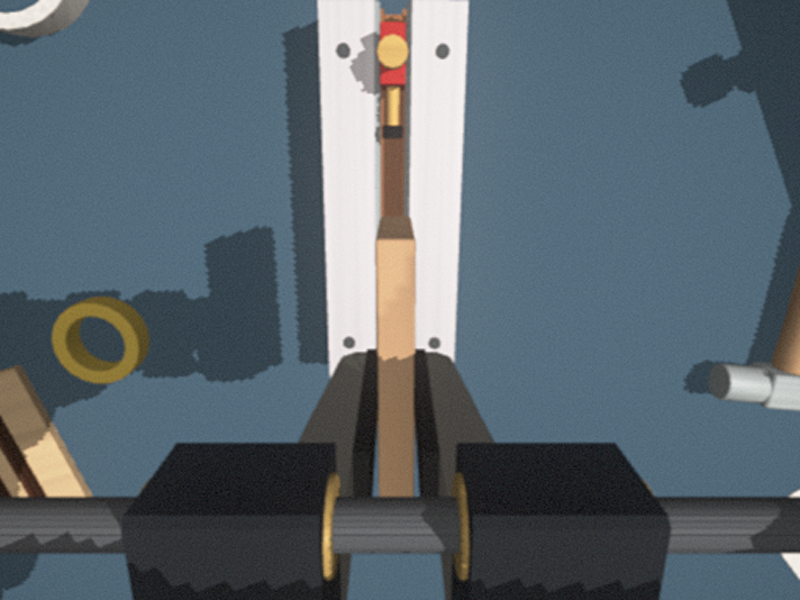

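The wrist view shows the jig edges at (318,0)-(328,340) and (468,0)-(457,340). The red face is at about (393,84), the tip front at (393,138), and the strip's far top edge at (376..415,239).

Run:
```python
from h import *
w=dict(np.load("w2.npz")); s=.64
L=[unproj(w,s*x,s*y,.042) for x,y in((318,0),(328,340))]; R=[unproj(w,s*x,s*y,.042) for x,y in((468,0),(457,340))]
print(np.linalg.norm(L[0]-R[0]),np.linalg.norm(L[1]-R[1]))
for E in (L,R): e=E[0]-E[1];print(np.degrees(np.arctan2(e[1],e[0])))
m0=(L[0]+R[0])/2;m1=(L[1]+R[1])/2;d=m0-m1;d/=np.linalg.norm(d);n=np.array([-d[1],d[0],0]);print("ax",np.degrees(np.arctan2(d[1],d[0])),m1)
face=unproj(w,s*393,s*84,.058);tip=unproj(w,s*393,s*138,.050)
p=np.array([.513,-.211,.165]);q=bot.current_ee_pos();print(q,Rn.from_rotvec(bot.current_tool_rot()).as_matrix()[:,1])
e=unproj(w,s*395.5,s*239,.165+.026)
for k,x in(("face",face),("tip",tip),("end",e),("tcp",q)):
    print(k,x.round(4),"along",((x-m1)@d).round(4),"lat",((x-m1)@n).round(4))
for px in ((394,60),(394.5,138),(395,200)): print("chan",(unproj(w,s*px[0],s*px[1],.042)-m1)@n)
```

```text
0.07975269451067886 0.08177978060295787
-28.306604981333148
-27.70540272587649
ax -28.006043601836176 [ 0.47718581 -0.18940044  0.042     ]
[ 0.51322869 -0.20965561  0.16472078] [-4.66351833e-01 -8.84599216e-01 -4.41941977e-04]
face [ 0.6095 -0.26    0.058 ] along 0.15 lat -0.0002
tip [ 0.5855 -0.2472  0.05  ] along 0.1228 lat -0.0002
end [ 0.5574 -0.234   0.191 ] along 0.0918 lat -0.0017
tcp [ 0.5132 -0.2097  0.1647] along 0.0413 lat -0.001
chan -0.0006001849537211291
chan -0.0009735444661046491
chan -0.0013523445202410411
```

```bash
cat > j.py <<'E'
from h import *
th=np.radians(-28.0); d=np.array([np.cos(th),np.sin(th),0]); n=np.array([-d[1],d[0],0]); m1=np.array([.47718581,-.18940044,0])
rot=down(np.radians(242.0))
def P(al,lat,z): return m1+al*d+lat*n+np.array([0,0,z])
def F(f0=0):
    f=np.mean([bot.current_contact_force() for _ in range(3)],0)-f0
    return np.array([f@d,f@n,f[2]])
E
python3 - <<'E'
from j import *
lat=-.0004
bot.line_to(P(.0445,lat,.12),rot,.1); bot.line_to(P(.0445,lat,.078),rot,.1); bot.hold(.3)
f0=np.mean([bot.current_contact_force() for _ in range(3)],0); np.save("f0.npy",f0); print(f0)
z=.078
while z>.049:
    z-=.002 if z>.0545 else .0005
    bot.line_to(P(.0445,lat,z),rot,.03); f=F(f0); print(round(z,4),f.round(1),round(bot.current_ee_pos()[2],4))
    if abs(f[1])>3: lat+=np.sign(f[1])*.0003
    if f[2]>4: break
print(lat,bot.current_clock(),bot.current_opening()*92)
w=bot.read_camera("wrist");cv2.imwrite("pics/w3.png",crop(w,150,0,220,250,2.4))
E
```

```text
[-0.10637534  0.00910816  0.14820418]
0.076 [ 0.9  0.9 -0.4] 0.0758
0.074 [ 0.3  0.4 -0.6] 0.0737
0.072 [-0.1  0.  -1.8] 0.0718
0.07 [ 0.4  0.6 -1.2] 0.0698
0.068 [1.  1.  0.4] 0.0679
0.066 [0.5 1.2 0.3] 0.0658
0.064 [ 0.1  1.4 -0.4] 0.0637
0.062 [ 0.9  2.3 -1.3] 0.0618
0.06 [ 0.9  1.9 -1.4] 0.0598
0.058 [ 0.4  2.  -1.5] 0.0578
0.056 [ 1.7  2.7 -1.9] 0.0558
0.054 [ 0.5  3.2 -1.3] 0.0538
0.0535 [ 0.9  2.2 -0.9] 0.0534
0.053 [ 0.3  2.6 -1. ] 0.053
0.0525 [-0.4  2.4 -0.5] 0.0525
0.052 [1.  2.4 0.5] 0.052
0.0515 [ 0.6  3.2 -0.1] 0.0515
0.051 [-2.6  1.9  4.5] 0.0513
0.00019999999999999993 21.3583 12.317959615343954
```

View pics/w3.png

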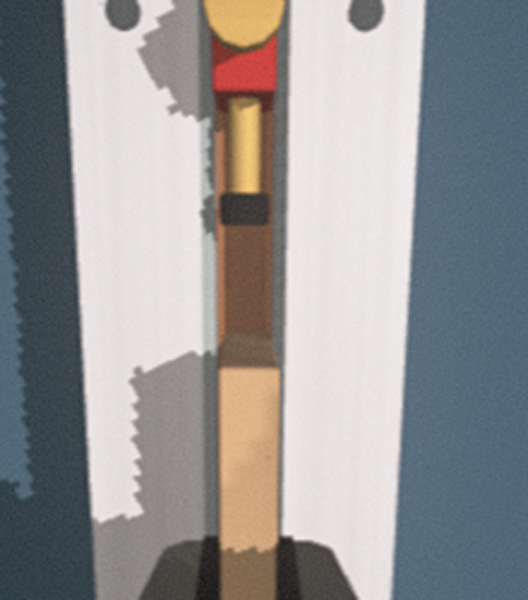

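The strip is seated: the crop shows it standing in the channel with its end at (248,365) and the black tip at (244,210). Now I'll slide it up to the tip.

Run:
```python
from j import *
f0=np.load("f0.npy"); lat=.0005; z=.0513
bot.line_to(P(.0445,lat,z),rot,.02); al=.0445
bot.line_to(P(al+.018,lat,z),rot,.04); al+=.018
fr=[];hist=[]
def rd():
    bot.hold(.05); f=F(f0); x=(bot.current_ee_pos()-m1)@d; hist.append((round(al,4),round(x,4),*f.round(1))); return f
for i in range(40):
    al+=.001 if i<3 else .0005
    bot.line_to(P(al,lat,z),rot,.02); f=rd(); 
    if i>=3 and f[0]<np.median(fr)-2.5: break
    fr.append(f[0])
b=np.median(fr)
while f[0]-b>-7.3 and al<.09:
    al+=min(.0005,max(.0001,(8+f[0]-b)/8000)); bot.line_to(P(al,lat,z),rot,.02); f=rd()
hist.append("hold");t=bot.current_clock()
while bot.current_clock()-t<1.3:
    bot.hold(.1); f=rd(); e=8+f[0]-b
    if abs(e)>1.2: al+=np.clip(e/8000,-.0002,.0002); bot.line_to(P(al,lat,z),rot,.02)
print(b,al,bot.current_clock());print(*hist,sep="\n")
```

```text
-3.0109074529368187 0.07625578233938518 31.7083
(0.0635, np.float64(0.0632), np.float64(-2.3), np.float64(1.7), np.float64(4.7))
(0.0645, np.float64(0.0643), np.float64(-3.8), np.float64(0.8), np.float64(4.0))
(0.0655, np.float64(0.0655), np.float64(-2.7), np.float64(1.6), np.float64(5.3))
(0.066, np.float64(0.0659), np.float64(-2.9), np.float64(0.7), np.float64(6.0))
(0.0665, np.float64(0.0664), np.float64(-3.5), np.float64(0.4), np.float64(5.3))
(0.067, np.float64(0.0669), np.float64(-2.7), np.float64(1.0), np.float64(5.1))
(0.0675, np.float64(0.0675), np.float64(-3.0), np.float64(0.1), np.float64(5.9))
(0.068, np.float64(0.068), np.float64(-2.6), np.float64(0.3), np.float64(4.7))
(0.0685, np.float64(0.0684), np.float64(-3.2), np.float64(0.5), np.float64(4.2))
(0.069, np.float64(0.069), np.float64(-4.0), np.float64(0.0), np.float64(5.4))
(0.0695, np.float64(0.0695), np.float64(-3.4), np.float64(1.3), np.float64(4.9))
(0.07, np.float64(0.07), np.float64(-2.5), np.float64(1.0), np.float64(5.3))
(0.0705, np.float64(0.0704), np.float64(-3.0), np.float64(1.0), np.float64(5.5))
(0.071, n
[... 1349 characters left out ...]
9), np.float64(-0.0), np.float64(10.9))
(np.float64(0.0763), np.float64(0.074), np.float64(-10.5), np.float64(-0.3), np.float64(12.3))
(np.float64(0.0763), np.float64(0.074), np.float64(-10.4), np.float64(-0.4), np.float64(10.6))
(np.float64(0.0763), np.float64(0.074), np.float64(-10.2), np.float64(-0.3), np.float64(10.8))
(np.float64(0.0763), np.float64(0.074), np.float64(-10.5), np.float64(-0.0), np.float64(11.6))
(np.float64(0.0763), np.float64(0.074), np.float64(-9.9), np.float64(0.1), np.float64(12.0))
(np.float64(0.0763), np.float64(0.074), np.float64(-10.2), np.float64(0.0), np.float64(11.6))
(np.float64(0.0763), np.float64(0.074), np.float64(-10.7), np.float64(1.2), np.float64(11.6))
```

The downward load rose to about 11 N during the press. That adds friction, so the tip is probably getting less than 8 N. I'll unload vertically, then hold with a cleaner reading.

Run:
```python
from j import *
f0=np.load("f0.npy"); lat=.0005; z=.0513; al=.07626
hist=[]
def rd():
    f=np.mean([F(f0) for _ in range(3)],0); p=bot.current_ee_pos(); hist.append((round(bot.current_clock(),2),round(al,5),round(z,5),round(float((p-m1)@d),5),round(float(p[2]),5),f.round(1).tolist())); return f
f=rd()
while f[2]>3.5 and z<.0535:
    z+=.0002
    if f[0]<-9.7: al-=.0002
    bot.line_to(P(al,lat,z),rot,.02); bot.hold(.05); f=rd()
hist.append("hold");t=bot.current_clock()
while bot.current_clock()-t<1.6:
    bot.hold(.1); f=rd(); e=9+f[0]
    if abs(e)>.8: al+=np.clip(e/8000,-.0002,.0002); bot.line_to(P(al,lat,z),rot,.02)
print(*hist,sep="\n")
```

```text
(31.71, 0.07626, 0.0513, 0.07401, 0.05126, [-10.7, 1.2, 11.6])
(32.01, 0.07606, 0.0515, 0.07398, 0.05128, [-9.9, 0.1, 9.6])
(32.31, 0.07586, 0.0517, 0.07398, 0.05132, [-8.1, -0.0, 8.4])
(32.61, 0.07586, 0.0519, 0.07396, 0.05134, [-7.7, 0.8, 6.8])
(32.91, 0.07586, 0.0521, 0.07401, 0.05139, [-6.2, -0.1, 6.3])
(33.21, 0.07586, 0.0523, 0.07397, 0.05139, [-6.5, 0.1, 5.0])
(33.51, 0.07586, 0.0525, 0.07403, 0.05146, [-5.5, -0.3, 3.4])
hold
(33.61, 0.07586, 0.0525, 0.07401, 0.05145, [-5.4, 0.1, 4.1])
(33.96, np.float64(0.07606), 0.0525, 0.074, 0.05142, [-6.1, 0.3, 4.4])
(34.31, np.float64(0.07626), 0.0525, 0.07406, 0.05144, [-7.1, 0.0, 4.9])
(34.66, np.float64(0.07646), 0.0525, 0.0741, 0.05146, [-8.0, 1.0, 5.2])
(35.01, np.float64(0.07658), 0.0525, 0.07417, 0.05147, [-8.2, 0.8, 5.7])
(35.11, np.float64(0.07658), 0.0525, 0.07417, 0.05146, [-7.7, -0.4, 5.5])
```

Run:
```python
from j import *
f0=np.load("f0.npy"); lat=.0005; z=.0525; al=.07658
hist=[]
def rd():
    f=np.mean([F(f0) for _ in range(4)],0); p=bot.current_ee_pos(); hist.append((round(bot.current_clock(),2),round(float(al),5),round(z,5),round(float((p-m1)@d),5),round(float(p[2]),5),f.round(1).tolist(),round(-f[0]-.5*max(f[2],0),1))); return f
f=rd(); t=None
while bot.current_clock()<45 and (t is None or bot.current_clock()-t<1.4):
    e=8+f[0]+.5*max(f[2],0); 
    if t is None and abs(e)<.9: t=bot.current_clock(); hist.append("hold")
    if f[2]>3.5 and z<.0545: z+=.0002
    if abs(e)>.6: al+=np.clip(e/8000,-.0002,.0002)
    if t is None or abs(e)>1: bot.line_to(P(al,lat,z),rot,.02)
    else: bot.hold(.1)
    f=rd()
print(*hist,sep="\n")
```

```text
(35.36, 0.07658, 0.0525, 0.07421, 0.05144, [-8.1, -0.5, 5.3], np.float64(5.4))
(35.61, 0.07678, 0.0527, 0.07433, 0.05156, [-7.5, -1.5, 5.0], np.float64(5.0))
(35.86, 0.07698, 0.0529, 0.07441, 0.05164, [-7.1, -0.2, 4.7], np.float64(4.8))
(36.11, 0.07718, 0.0531, 0.0745, 0.05173, [-7.0, -0.3, 4.5], np.float64(4.7))
(36.36, 0.07738, 0.0533, 0.07459, 0.05182, [-8.3, 0.5, 4.6], np.float64(6.0))
(36.61, 0.07758, 0.0535, 0.07471, 0.05192, [-7.3, -0.9, 5.5], np.float64(4.6))
(36.86, 0.07778, 0.0537, 0.0748, 0.05203, [-7.9, 0.1, 2.9], np.float64(6.5))
(37.11, 0.07797, 0.0537, 0.07487, 0.05202, [-7.4, 0.8, 4.0], np.float64(5.3))
(37.36, 0.07817, 0.0539, 0.07497, 0.05212, [-7.8, -0.1, 3.3], np.float64(6.2))
(37.61, 0.07837, 0.0539, 0.07504, 0.05211, [-8.3, -0.4, 3.7], np.float64(6.5))
(37.86, 0.07856, 0.0541, 0.07514, 0.05222, [-9.5, 0.4, 3.7], np.float64(7.7))
hold
(37.96, 0.07856, 0.0543, 0.07516, 0.05225, [-8.8, -0.4, 3.6], np.float64(7.0))
(38.06, 0.07868, 0.0545, 0.07515, 0.05222, [-8.9, 0.4, 3.8], np.float64(7.0))
(38.16, 0.0788, 0.0547, 0.07512, 0.05221, [-8.2, 0.3, 3.5], np.float64(6.5))
(38.41, 0.07899, 0.0547, 0.07538, 0.0526, [-8.2, 0.1, 1.7], np.float64(7.4))
(38.51, 0.07908, 0.0547, 0.07538, 0.05261, [-8.0, -0.2, 2.0], np.float64(7.1))
(38.61, 0.07919, 0.0547, 0.07537, 0.05258, [-9.0, 0.5, 2.2], np.float64(7.9))
(38.71, 0.07919, 0.0547, 0.07536, 0.05257, [-7.8, -0.6, 3.7], np.float64(6.0))
(38.96, 0.07939, 0.0547, 0.07551, 0.05253, [-8.5, 0.3, 3.7], np.float64(6.6))
(39.21, 0.07957, 0.0547, 0.07558, 0.05253, [-9.5, -0.3, 3.7], np.float64(7.6))
(39.31, 0.07957, 0.0547, 0.07556, 0.05252, [-9.9, -0.6, 2.7], np.float64(8.5))
```

Run:
```python
from j import *
f0=np.load("f0.npy")
for i in range(6):
    bot.hold(.2); print(round(bot.current_clock(),2),F(f0).round(1),(bot.current_ee_pos()-m1)@d)
print(bot.current_opening()*92)
s=bot.read_camera("side"); u,v=proj(s,[.555,-.235,.05]); x,y=int(u),int(v)
w=bot.read_camera("wrist"); m=np.zeros((480,800,3),np.uint8); m[:,:400]=crop(s,x-40,y-48,80,96,5); m[:,400:]=crop(w,180,10,133,160,3)[:480,:400] if False else cv2.resize(w["pixels"][10:170,180:313],(400,480))
cv2.imwrite("pics/w4.png",m)
```

```text
39.51 [-8.8 -0.   2.8] 0.07558880452125534
39.71 [-8.7  0.7  3.4] 0.07557463694750767
39.91 [-8.9  0.2  3.2] 0.07555752949703978
40.11 [-8.8 -0.4  3.3] 0.07555323213692189
40.31 [-9.4 -0.8  3. ] 0.07556099375029046
40.51 [-9.9 -0.7  3.8] 0.07555741394743146
12.335578505193094
```

View pics/w4.png

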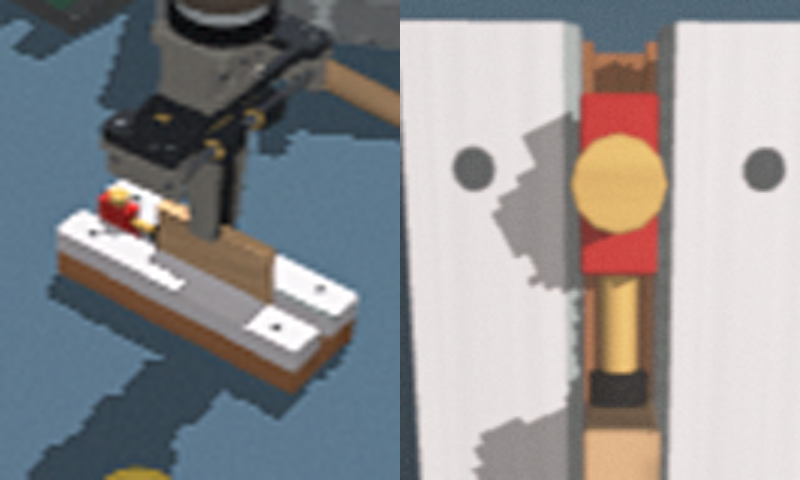

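Both views show the strip's end against the black tip, held at about 8–9 N for over a second. Next I'll relax, release and retreat.

Run:
```python
from j import *
f0=np.load("f0.npy"); lat=.0005; al=.07957; z=.0547
while al>.070:
    al-=.0004; z=max(z-.0002,.0518); bot.line_to(P(al,lat,z),rot,.03); f=F(f0)
    if f[0]>-2: break
print(al,z,f.round(1),bot.current_ee_pos(),(bot.current_ee_pos()-m1)@d,bot.current_clock())
bot.set_gripper(.3); p=bot.current_ee_pos(); bot.hold(.2)
bot.line_to([p[0],p[1],.16],None,.12)
bot.line_to(P(.03,0,.19),rot,.15)
w=bot.read_camera("wrist"); 
m=np.zeros((540,800,3),np.uint8); m[:]=cv2.resize(w["pixels"][0:270,80:480],(800,540),interpolation=cv2.INTER_CUBIC); cv2.imwrite("pics/w5.png",m)
print(bot.current_clock(),F(f0))
```

```text
0.07357000000000004 0.0518 [-1.5  0.5 -1.5] [ 0.54265483 -0.22366966  0.05190836] 0.07389413535702859 44.3583
46.5917 [ 0.41242898  0.44838257 -0.42468154]
```

View pics/w5.png

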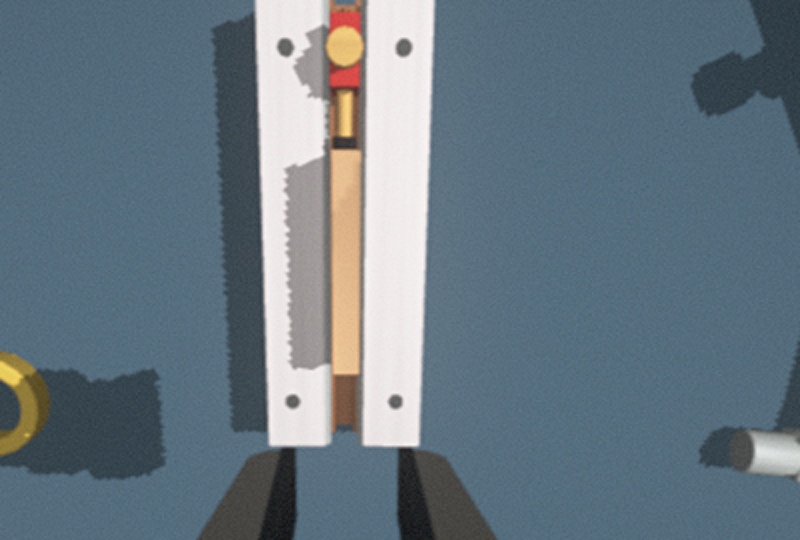

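The strip stands in the channel with its end at (345,150), right at the black tip. I'll check its geometry and take a last view of the rack.

Run:
```python
from j import *
w=bot.read_camera("wrist")
a=unproj(w,80+345/2,150/2,.077);b=unproj(w,80+345/2,374/2,.077)
print("end",(a-m1)@d,"len",np.linalg.norm(a-b))
t=bot.read_camera("top")
cv2.imwrite("pics/t2.png",cv2.resize(t["pixels"][140:270,60:400],(800,306),interpolation=cv2.INTER_CUBIC))
```

```text
end 0.1223570076131645 len 0.09909118993645713
```

View pics/t2.png

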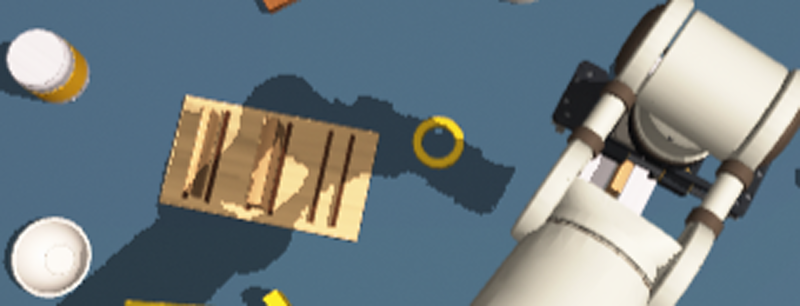

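The other two strips still stand in their grooves and the bystanders look undisturbed. The seated strip measures level, with its end at the tip.

```bash
python3 -c "
from workcell import bot
print(bot.job_done())"
```

```text
the job is handed in; nothing more can be done
None
```

The job is handed in: pinching read 8.9, 16.9 and 13.0 mm; the 13 mm strip is standing in the jig at the rubber tip after an estimated 6–8.5 N press (wrist reading 8–10 N, part of it friction) lasting over a second, and the other two strips were left standing in the rack.

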